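# Hold a terminal plug on contact in a spring-return test jig

## Task

Put the green terminal plug on test: seat it flat and square in the grey pocket of the test jig, its row of wire-entry holes towards the pull bar, and let go of it. Then draw the jig's spring-return pull bar out until the pointer on the slide stands level with the setting marker on the scale, without overrunning it, so that the probe pins press on the plug, and finish while still holding the bar there. Leave the setting marker, and the screwdriver, tweezers and test probe lying about, as they are.

Things in the scene. Friction and masses are not known exactly. Their poses are not given: they have to be found in the camera images.
- plug_center (a point): Centre (half-way up) of the loose green ten-way terminal plug, a plain block 12 mm (its x) by 52 mm (its y, the long way) by 11 mm high (z up), about 20 g, lying flat on the left-hand bench with its screw heads up. Take it across the 12 mm from above. It starts within 1.2 rad of the yaw it needs in the pocket.
- plug_holes (a point): Middle of the plug's long side that has the ten square wire-entry holes, half-way up: 6 mm from plug_center along the plug's own -x. This side must end towards the pull bar (pocket -x).
- jig: The test jig: aluminium base 164 x 128 mm, firm on the right-hand bench (it cannot be pushed along). Origin on the bench under the pocket's middle; x points from the pull bar past the pocket to the probe head, y along the pocket, z up. The two draw rods pass the pocket at y = +42 and -42 mm, 34 mm above the bench; the resting pins' tips stand 38 mm from the pocket's middle along +x.
- pocket (a point): Centre of the pocket's floor, 28.5 mm above the bench, axes as the jig's. Pocket 15 (x) by 56 mm (y) between grey corner walls with sloped lead-ins: 11 mm high towards the pull bar, 3.5 towards the pins, 10 at the ends. Its long sides are open over the middle 38 mm for the fingers; open them to 50 mm at most here. A seated plug's centre is 5.5 mm above this point.
- pull_bar: The jig's black pull bar: a round grip sleeve 14 mm thick and 64 mm long, level along the jig's y; origin at its middle, on its axis, 92 mm in front of the pocket (-x) and 34 mm above the bench, free all round. Pinch it from above, fingers closing along the jig's x. It moves with the slide along the jig's -x, away from the pocket; the sleeve can turn about its axis, so take directions from the jig.
- slide (a joint): How far the draw slide (pull bar, two rods, probe head, pointer) is pulled out, in m: 0 at home, hard stop at 0.058. Two springs draw it home: 3 N at 0, 7.8 N at 0.040; the pins, which reach the seated plug at 0.031 to 0.0335, add 1 to 5 N. It flies back if let go.
- pointer (a point): Tip of the dark pointer blade on the slide's left-hand (+y) rod, over the graduated steel scale bar, 40 mm above the bench; moves with the slide along the jig's -x.
- mark (a point): Index tip of the setting marker, a small dark saddle with a clamp screw on the scale bar, 40 mm above the bench; axes as the jig's. The pointer is level with it when both have the same place along the jig's x. It is set at 39 to 45 mm of slide travel, and slips along the bar if pushed.
- probe_pins: Row of ten brass probe pins on the slide's head, on the far (+x) side of the pocket; they move with the slide and sink in by up to 20 mm against their own springs. Its origin is at the jig's middle at bench height (with the slide home), its axes are the jig's.
- screwdriver: Bystander: blue-handled screwdriver, 150 mm long, lying beyond the plug; origin at its middle, on the bench.
- tweezers: Bystander: steel tweezers, 118 mm long, lying on the near side of the plug; origin at the middle, on the bench.
- probe: Bystander: red test probe, 121 mm long, lying between the jig and the strip that joins the two benches; origin at its middle, on the bench.
There are look-alikes about, which are no part of the job. Leave any orange, pink or red look-alike of the part that bears plug_center alone.

How it is judged:
By the outcome, as a careful person would: the job done as asked, in the order asked, and still so for the second after the job is handed in, while the arm keeps its last pose, push and grip.
It also fails if it takes over 58 s, if anything falls off the work surface, if the arm or the gripper's body presses on something with over 40 N, if the wrist force passes 120 N, or if a joint passes its speed limit or range.

## Robot

A 6-joint arm with a two-finger parallel gripper is mounted at the origin on a cart in front of the work surface, level with it; the furniture and walls round the work are solid. World frame = base frame: x ahead of the robot, y to its left, z up, the work surface at z = 0. Lengths are in m, angles in rad, forces in N, time in s.
With the tool pointing down it reaches from about 0.3 to 0.85 m from the base axis. Payload 5.4 kg.
Tool frame: the origin (TCP) lies at the centre of the arm's flange, where the gripper is bolted on; the fingertips stand 173 mm ahead of it and the grasp point (between the pads) lies grip_point_offset ahead of it (grip_point_offset is the distance from the TCP to the grasp point, in m); z points along the fingers, y is the line along which they close (so a half turn about z gives the same grasp; the last joint's range is limited). The gripper opens to 85 mm and grips with 20 to 120 N. Pads are 22 mm wide; open, the fingers measure 114 mm over their backs; the gripper's body (76 mm by 85 mm) begins 54 mm behind the grasp point. The pads swing forward as they close: fully open they stand 13 mm farther back than shut.
Start: joints at [-1.382, 0.158, 1.597, -0, 1.386, -0.21], TCP at [0.223, -0.53, 0.405] pointing down, gripper open.
Joint ranges: [-2.91, 2.91], [-0.94, 2.29], [0.18, 2.7], [-1.29, 4.43], [0.17, 2.64], [-3, 3]. Speed limits (rad/s): [2.57, 2.57, 3.14, 3.14, 3.14, 3.14].

## Interface

Orientations are given as a 3x3 rotation matrix whose columns are the frame's x, y, z axes.
In Python, from station import * gives the robot as it stands.
- The arm moves only by the shell command python3 -m jog 'ROWS'. ROWS is JSON, a list that holds one entry, the list of rows, each a list of 7 numbers: the closure in counts, from 0 (fully open) to 255 (shut), then the shift along the tool's x, y, z in mm, then the turn, a rotation vector about the tool's x, y, z in rad. In form: [[[claw, tx, ty, tz, ax, ay, az], ...]]. A call has 1 to 12 rows; each row is the pose to reach, as a shift and turn from the pose commanded when the call began, along the tool's axes at that moment; what a row does not reach only later rows make up. A row lasts 1/10 s, in which the tool goes at most 50 mm and 8.59 degrees, less where a joint would pass 70% of its speed; a pose out of reach is approached as far as the arm can. A call with a gripper value outside its range is refused whole. The fingers move at their own pace and stop on an object; the grip force is fixed at half the most. Time passes only in rows, so rows that repeat a pose let the fingers close. It gives the time, the measured TCP pose, the force, the opening and the grip force at its end, in the units of the state.
- sense(): the state, without advancing time (a new reading comes with each control period).
- capture(name): name is "scene" or "top"; returns (picture, depth): 420x560x3 uint8, red, green, blue; 420x560 float32, m along the optical axis (not along the pixel's ray), 0 where there is no reading.
- calibration(name): a dict with "K" (3x3 intrinsics, pixels), "world_from_camera" (4x4, takes a point from camera to world coordinates). Camera axes: x right, y down, z forward; pixel columns grow to the right and rows downward; lengths in m; the calibration is good to about 2 mm. A picture is of the moment at which its call begins. calibration takes no time and is no camera call.
- sign_off(): hands the job in; it is judged then, once.
Trained networks look in the newest picture that a camera, given by its name, has taken for a name from the list of things; names that differ only in an ending like _2 or _b are one class to them, and where a whole thing is asked for, a point or a joint stands for the part that bears it (a point fixed in the world has none). Each returns a list of dicts, best first, with "confidence" (0 to 1); they miss things now and then, are a little off and sometimes report something else, mostly with a low value. They report only what shows in the picture. A call takes as long as a camera call. They do not tell look-alikes from the thing itself.
- outline_of(camera, name): "mask" (420x560 bool, what is visible of it) and "rect" ([left, top, right, bottom] in pixels, round what is visible of it).
- landmark_of(camera, name): "location" ([column, row] in pixels: a listed point, or the origin of a listed thing).
The state is a dict: "time": time; "qpos": joint angles; "joint_velocities": joint speeds; "joint_efforts": joint torques, N m; "tool_pos": TCP position; "tcp_rot": TCP orientation; "force": force on the tool from outside, world axes, zero at the start; "moment": the same for the moment, N m; "grip_width": finger opening in m; "finger_force": force on a finger pad.
Only numpy, scipy, OpenCV 4.12 (cv2) and the standard library are available. Lean on these libraries where they do the work, as an engineer would, in place of code of your own. Each camera call takes 0.05 s, during which the arm holds its last target. There are 200 camera calls.

## Working session

There is one attempt and no reset: what is moved stays moved. The work goes in short steps, Python scripts to look and compute and a shell command to move; the robot and the scene stay as the last step left them, time stands still between calls to the robot, and variables do not carry over. Pictures are saved under pics/ and viewed, at most 11 in all, crops included, and the job is handed in when it is done.

```bash
ls; mkdir -p pics
cat > h.py <<'E'
from station import *
import numpy as np, cv2
def ray(cam,px):
    c=calibration(cam);T=np.array(c["world_from_camera"]);K=np.array(c["K"])
    d=T[:3,:3]@np.linalg.inv(K)@np.array([px[0],px[1],1.0]);return T[:3,3],d
def at_z(cam,px,z):
    o,d=ray(cam,px);return o+d*(z-o[2])/d[2]
def proj(cam,p):
    c=calibration(cam);T=np.linalg.inv(np.array(c["world_from_camera"]));q=np.array(c["K"])@(T[:3,:3]@np.array(p)+T[:3,3]);return q[:2]/q[2]
def cloud(cam,depth):
    c=calibration(cam);T=np.array(c["world_from_camera"]);K=np.array(c["K"])
    v,u=np.mgrid[:420,:560];r=np.stack([u,v,np.ones_like(u)],-1)@np.linalg.inv(K).T
    return (r*depth[...,None])@T[:3,:3].T+T[:3,3]
E
python3 - <<'E'
from h import *
np.set_printoptions(precision=4,suppress=True)
s=sense();print(s['time'],s['tool_pos'],s['tcp_rot'],s['grip_width']); print(globals().get('grip_point_offset'))
for c in ("top","scene"):
    p,d=capture(c);cv2.imwrite(f"pics/{c}0.png",p[...,::-1]);np.save(f"{c}0.npy",d)
    print(c,np.array(calibration(c)["world_from_camera"])[:3,3])
    for n,z in (("plug_center",.0055),("plug_holes",.0055),("jig",0),("pocket",.0285),("pull_bar",.034),("pointer",.04),("mark",.04),("probe_pins",0)):
        for r in landmark_of(c,n)[:3]: print(n,np.array(r["location"]),round(r["confidence"],2),at_z(c,r["location"],z))
E
```

```text
pics
0.0 [ 0.2232 -0.5296  0.4037] [[ 0.9215  0.3883 -0.0003]
 [ 0.3883 -0.9215  0.0019]
 [ 0.0004 -0.0019 -1.    ]] 0.08547954243647321
0.1547
top [ 0.4067 -0.008   1.3868]
plug_center [135.3 205.7] 0.7 [0.5186 0.3552 0.0055]
plug_center [210.1 224.8] 0.63 [0.4703 0.1642 0.0055]
plug_center [170.2 208.6] 0.61 [0.5114 0.2662 0.0055]
plug_holes [280.  200.3] 0.61 [ 0.533  -0.0131  0.0055]
plug_holes [206.5 230.8] 0.57 [0.455  0.1732 0.0055]
plug_holes [143.1 205.7] 0.48 [0.5186 0.3353 0.0055]
jig [407.1 178.8] 0.82 [ 0.5894 -0.3387  0.    ]
pocket [407.8 170.4] 0.76 [ 0.6069 -0.334   0.0285]
pocket [386.5 170.1] 0.66 [ 0.6076 -0.2805  0.0285]
pull_bar [384.9 169.3] 0.69 [ 0.6088 -0.2754  0.034 ]
pull_bar [398.1 207. ] 0.67 [ 0.5142 -0.3071  0.034 ]
pointer [391.6 152.2] 0.6 [ 0.651  -0.2915  0.04  ]
mark [386.1 166. ] 0.46 [ 0.6162 -0.2773  0.04  ]
probe_pins [398.4 203.6] 0.28 [ 0.5256 -0.3155  0.    ]
scene [-0.1233  1.0543  0.8876]
plug_center [204.7 309. ] 0.65 [0.5178 0.3436 0.0055]
plug_center [231.  291.9] 0.5 [0.4986 0.2645 0.0055]
plug_center [265.  274.8] 0.5 [0.4611 0.1697 0.0055]
plug_holes [236.3 268.8] 0.55 [0.5372 0.1857 0.0055]
plug_holes [266.7 275.4] 0.54 [0.4561 0.1695 0.0055]
plug_holes [208.8 310.1] 0.52 [0.5073 0.3418 0.0055]
pocket [308.9 165.1] 0.69 [ 0.6165 -0.3541  0.0285]
pull_bar [331.2 175.2] 0.57 [ 0.5186 -0.32    0.034 ]
pointer [289.3 171.9] 0.75 [ 0.6398 -0.2652  0.04  ]
pointer [194.1 255.2] 0.26 [0.6356 0.2277 0.04  ]
mark [235.3 269.4] 0.38 [0.5122 0.2228 0.04  ]
```

Run:
```python
import cv2
a=cv2.imread("pics/top0.png")
l=cv2.resize(a[140:290,90:290],None,fx=4,fy=4,interpolation=cv2.INTER_CUBIC);cv2.imwrite("pics/tl.png",l)
r=cv2.resize(a[120:240,340:480],None,fx=5,fy=5,interpolation=cv2.INTER_CUBIC);cv2.imwrite("pics/tr.png",r)
```

```text
(no output)
```

View pics/tl.png

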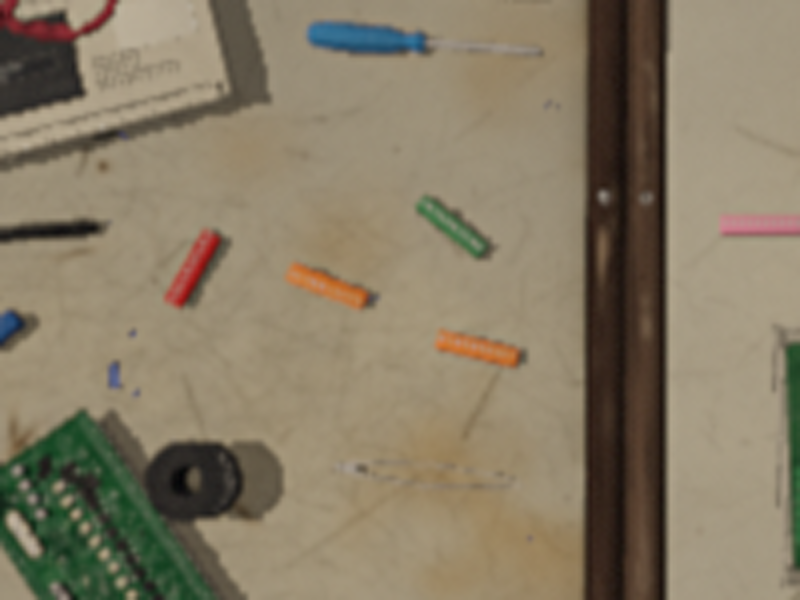

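View pics/tr.png

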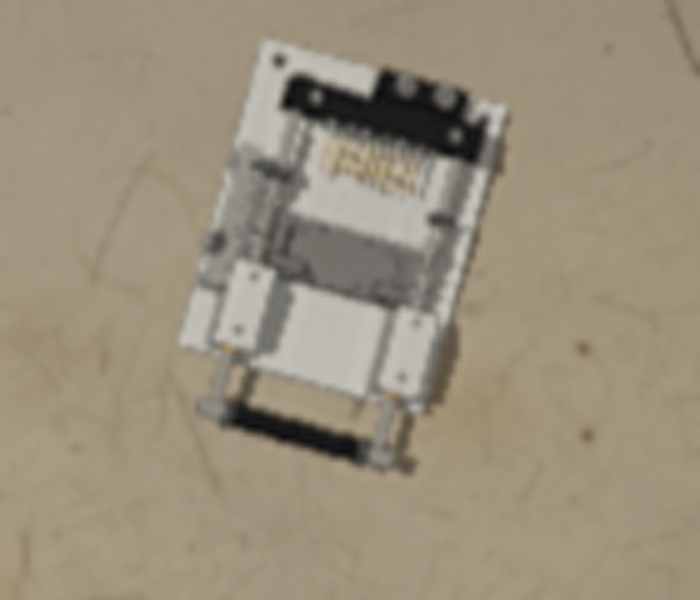

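View pics/scene0.png

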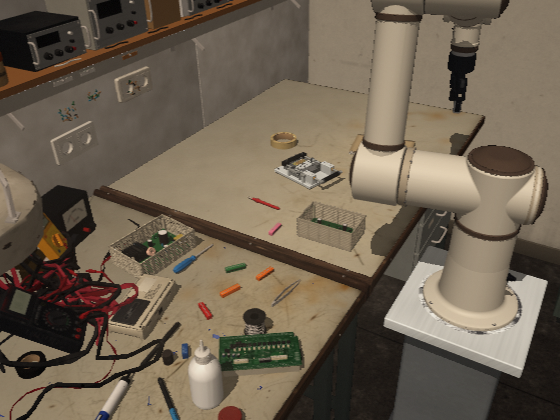

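The top view shows the green plug at about px (203,197), two orange look-alikes and one red. The jig pocket is at about px (410,171), the bar at (399,206), and the jig's yaw is about -0.27. Next I'll measure these more precisely.

Run:
```python
from h import *
np.set_printoptions(precision=4,suppress=True)
for c in ("top","scene"):
    p=cv2.imread(f"pics/{c}0.png");d=np.load(f"{c}0.npy");X=cloud(c,d)
    hsv=cv2.cvtColor(p,cv2.COLOR_BGR2HSV)
    px=proj(c,[.54,.182,.0055]);
    m=((hsv[...,0]>45)&(hsv[...,0]<90)&(hsv[...,1]>70)).astype(np.uint8)
    v,u=np.mgrid[:420,:560];m&=((abs(u-px[0])<20)&(abs(v-px[1])<20))
    n=int(m.sum());r=cv2.minAreaRect(np.argwhere(m)[:,::-1].astype(np.float32))
    ce=np.argwhere(m)[:,::-1].mean(0);print(c,"plug",n,r,ce,at_z(c,ce,.011),at_z(c,ce,.0055),"z",np.percentile(X[...,2][m>0],[5,50,95]))
    P=np.array([at_z(c,q,.011 if c=="top" else .0055)[:2] for q in np.argwhere(m)[:,::-1]]);
    w,V=np.linalg.eigh(np.cov(P.T));print(" yaw of y",np.arctan2(V[1,1],V[0,1]),np.sqrt(12*w))
    for nm in ("jig","pull_bar","pocket","plug_center"):
        for o in outline_of(c,nm)[:4]:
            q=np.argwhere(o["mask"])[:,::-1];print(nm,o["confidence"],o["rect"],len(q),q.mean(0))
X=cloud("top",np.load("top0.npy"));Z=X[...,2]
p=cv2.imread("pics/top0.png");
reg=np.zeros((420,560),bool);reg[120:225,370:450]=1
print(np.histogram(Z[reg],bins=np.arange(-.006,.08,.004)))
m=reg&(Z>.005);r=cv2.minAreaRect(X[m][:,:2].astype(np.float32));print("all>5mm",r)
g=p.astype(int).sum(2)
m=reg&(Z>.024)&(g<140);P=X[m]
b=P[P[:,0]<.55];print("bar",len(b),b.mean(0));w,V=np.linalg.eigh(np.cov(b[:,:2].T));print(V[:,1],np.sqrt(12*w))
for row in range(126,218,3): print(' '.join('%3d'%round(z*1000) for z in Z[row,372:446:3]))
```

```text
top plug 55 ((202.58535766601562, 196.26829528808594), (19.99024200439453, 4.372865676879883), 38.65980911254883) [202.0182 196.1818] [0.5427 0.1848 0.011 ] [0.5432 0.1856 0.0055] z [0.008  0.0128 0.0165]
 yaw of y 0.9189379733993956 [0.0132 0.0511]
jig 0.86 [377.5, 129.7, 442.7, 210.0] 3502 [407.3572 167.3015]
pull_bar 0.56 [389.5, 200.6, 408.5, 209.1] 120 [397.875  205.6167]
pocket 0.62 [372.6, 129.3, 434.6, 211.7] 3486 [407.2401 167.3474]
plug_center 0.66 [192.3, 190.2, 216.9, 205.6] 114 [202.7632 196.4211]
plug_center 0.51 [270.5, 194.5, 292.6, 194.5] 103 [279.8058 196.    ]
plug_center 0.43 [134.0, 198.5, 145.3, 216.4] 117 [138.0427 206.3675]
scene plug 91 ((235.4412078857422, 267.26470947265625), (5.5783185958862305, 19.645383834838867), 75.96376037597656) [235.0769 267.1868] [0.5395 0.1873 0.011 ] [0.5436 0.1818 0.0055] z [0.0021 0.0107 0.0135]
 yaw of y 0.8984963407943327 [0.0216 0.0522]
jig 0.79 [275.3, 151.2, 342.8, 186.4] 1344 [307.1927 170.1079]
pull_bar 0.61 [280.9, 153.5, 344.0, 184.1] 411 [307.9173 165.9805]
pull_bar 0.58 [276.8, 154.8, 345.5, 188.6] 1306 [307.4158 170
[... 3199 characters left out ...]
-1   0  -1   4  36   2   2   7   0  -1   3   1  12   7  20  34  43  43  -2  -4   1   0   2   6  -2
  2   1   2  43  39  40  37  -1   3  -2  -1   0   2   2   4  41  12  16  -3  -3   2  -4   0   0  -4
  2   5   3   2  41  37  40  43  44  37   1   3   1   4  -3  35   0   1   3   6   1  -4   6   5   1
  6   3   5   0  -1  -2  -5  35  42  37  43  41  43  42  -4   2  -1   3   1   1   5   2   1  -2   2
  1  -2   0  -2   2   3  -1  -4  -5   3   3  37  39 1387  35  42   1   1   7   4   4   1   3   1   0
  3   1   1  -1   6   1  -4  -2   1  -4   0  -4 1387  -2   2  36   1  -2   3   4   3   2  -3  -4   4
 -1  -1   1   2  -2   3  -3   0   4  -1  -1   3   3  -5   0   1   1  -7   1   1   3  -3   2   2   0
```

Run:
```python
from h import *
np.set_printoptions(precision=4,suppress=True)
c="top";print("plug",[at_z(c,(202.76,196.42),z) for z in (.011,.0055)])
p=cv2.imread("pics/top0.png");X=cloud(c,np.load("top0.npy"));Z=X[...,2]
reg=np.zeros((420,560),np.uint8);reg[120:225,370:450]=1
Zm=cv2.medianBlur(Z.astype(np.float32),5)
m=((Zm>.008)&(Zm<.07)).astype(np.uint8)&reg
base=cv2.morphologyEx(m,cv2.MORPH_OPEN,np.ones((13,13),np.uint8))
P=np.array([at_z(c,q,.014)[:2] for q in np.argwhere(base)[:,::-1]],np.float32)
r=cv2.minAreaRect(P);print("base",r)
# bright (near-white) silhouette too
g=cv2.cvtColor(p,cv2.COLOR_BGR2HSV)
th=-.268
best=None
for th in np.arange(-.32,-.2,.004):
    R=np.array([[np.cos(th),np.sin(th)],[-np.sin(th),np.cos(th)]])
    q=P@R.T; e=np.percentile(q,[1,99],axis=0); a=np.prod(e[1]-e[0])
    if best is None or a<best[0]: best=(a,th,e,R)
print(best[:3]); a,th,e,R=best; print("base centre",R.T@e.mean(0))
# pocket grey: darker plate, z .0285, saturations
val=g[...,2]; b,gr,rd=[p[...,i].astype(int) for i in range(3)]
m=(reg>0)&(Zm>.022)&(Zm<.038)&(val>70)&(val<150)&(abs(rd-b)<25)
n,l,s,ct=cv2.connectedComponentsWithStats(m.astype(np.uint8))
for i in range(1,n):
    if s[i,4]>30: print("grey",s[i],ct[i],at_z(c,ct[i],.0285))
bm=(reg>0)&(val<70);n,l,s,ct=cv2.connectedComponentsWithStats(bm.astype(np.uint8))
for i in range(1,n):
    if s[i,4]>15:
        q=np.array([at_z(c,k,.037)[:2] for k in np.argwhere(l==i)[:,::-1]]);w,V=np.linalg.eigh(np.cov(q.T))
        print("black",s[i],ct[i],at_z(c,ct[i],.037),np.arctan2(V[1,1],V[0,1]),np.sqrt(12*w))
cv2.imwrite("pics/jig8.png",cv2.resize(p[150:190,375:440],None,fx=12,fy=12,interpolation=cv2.INTER_CUBIC))
```

```text
plug [array([0.5421, 0.1829, 0.011 ]), array([0.5426, 0.1837, 0.0055])]Traceback (most recent call last):
  File "<stdin>", line 9, in <module>
  File "h.py", line 7, in at_z
    o,d=ray(cam,px);return o+d*(z-o[2])/d[2]
        ~~~^^^^^^^^
  File "h.py", line 4, in ray
    c=calibration(cam);T=np.array(c["world_from_camera"]);K=np.array(c["K"])
ValueError: time passes only in moves, steps and waits
```

```bash
python3 -m jog '[[[110,571,-533,60,0,0,-0.499],[110,571,-533,60,0,0,-0.499],[110,571,-533,60,0,0,-0.499],[110,571,-533,60,0,0,-0.499],[110,571,-533,60,0,0,-0.499],[110,571,-533,60,0,0,-0.499],[110,571,-533,60,0,0,-0.499],[110,571,-533,60,0,0,-0.499],[110,571,-533,60,0,0,-0.499],[110,571,-533,60,0,0,-0.499],[110,571,-533,60,0,0,-0.499],[110,571,-533,60,0,0,-0.499]]]'
cat > h.py <<'E'
from station import *
import numpy as np, cv2
CAL={c:calibration(c) for c in ("top","scene")}
CAL={c:(np.array(v["world_from_camera"]),np.array(v["K"])) for c,v in CAL.items()}
np.set_printoptions(precision=4,suppress=True)
def at_z(cam,px,z):
    T,K=CAL[cam];d=T[:3,:3]@np.linalg.inv(K)@np.array([px[0],px[1],1.0]);o=T[:3,3];return o+d*(z-o[2])/d[2]
def proj(cam,p):
    T,K=CAL[cam];T=np.linalg.inv(T);q=K@(T[:3,:3]@np.array(p)+T[:3,3]);return q[:2]/q[2]
def cloud(cam,depth):
    T,K=CAL[cam];v,u=np.mgrid[:420,:560];r=np.stack([u,v,np.ones_like(u)],-1)@np.linalg.inv(K).T
    return (r*depth[...,None])@T[:3,:3].T+T[:3,3]
def delta(pos,yaw_y):
    """tool-frame shift mm and turn to put TCP at pos, pointing straight down, tool y at yaw_y (mod pi)"""
    from scipy.spatial.transform import Rotation as Ro
    s=sense();R=np.array(s["tcp_rot"]);p=np.array(s["tool_pos"])
    best=None
    for a in (yaw_y,yaw_y+np.pi):
        y=np.array([np.cos(a),np.sin(a),0]);z=np.array([0,0,-1.]);T=np.stack([np.cross(y,z),y,z],1)
        rv=Ro.from_matrix(R.T@T).as_rotvec()
        if best is None or np.linalg.norm(rv)<np.linalg.norm(best): best=rv
    return np.round(R.T@(np.array(pos)-p)*1000,1),np.round(best,3)
E
python3 - <<'E'
from h import *
c="top";p=cv2.imread("pics/top0.png");X=cloud(c,np.load("top0.npy"));Z=X[...,2]
reg=np.zeros((420,560),np.uint8);reg[120:225,370:450]=1
Zm=cv2.medianBlur(Z.astype(np.float32),5)
m=((Zm>.008)&(Zm<.07)).astype(np.uint8)&reg
base=cv2.morphologyEx(m,cv2.MORPH_OPEN,np.ones((13,13),np.uint8))
P=np.array([at_z(c,q,.014)[:2] for q in np.argwhere(base)[:,::-1]],np.float32)
best=None
for th in np.arange(-.32,-.2,.004):
    R=np.array([[np.cos(th),np.sin(th)],[-np.sin(th),np.cos(th)]])
    q=P@R.T; e=np.percentile(q,[1,99],axis=0); a=np.prod(e[1]-e[0])
    if best is None or a<best[0]: best=(a,th,e,R)
a,th,e,R=best; print("yaw",th,"size",e[1]-e[0],"base centre",R.T@e.mean(0))
g=cv2.cvtColor(p,cv2.COLOR_BGR2HSV);val=g[...,2]; b,gr,rd=[p[...,i].astype(int) for i in range(3)]
m=(reg>0)&(Zm>.022)&(Zm<.038)&(val>70)&(val<150)&(abs(rd-b)<25)
n,l,s,ct=cv2.connectedComponentsWithStats(m.astype(np.uint8))
for i in range(1,n):
    if s[i,4]>30: print("grey",s[i],ct[i],at_z(c,ct[i],.0285))
n,l,s,ct=cv2.connectedComponentsWithStats(((reg>0)&(val<70)).astype(np.uint8))
for i in range(1,n):
    if s[i,4]>15:
        q=np.array([at_z(c,k,.037)[:2] for k in np.argwhere(l==i)[:,::-1]]);w,V=np.linalg.eigh(np.cov(q.T))
        print("black",s[i],ct[i],at_z(c,ct[i],.037),np.arctan2(V[1,1],V[0,1]),np.sqrt(12*w))
cv2.imwrite("pics/jig8.png",cv2.resize(p[145:195,378:438],None,fx=11,fy=11,interpolation=cv2.INTER_CUBIC))
s=sense();print(s["time"],s["tool_pos"],s["grip_width"],s["qpos"]);print(delta([.5423,.183,.26],-.674))
E
```

```text
time: 2.5
tool_pos: [0.4682, 0.0183, 0.359]
tcp_rot: [[0.623, 0.782, 0.001], [0.782, -0.623, -0.0], [0.0, 0.001, -1.0]]
force: [1.3, 0.1, 0.5]
grip_width: 0.0487
finger_force: 0.0
yaw -0.25199999999999995 size [0.1616 0.125 ] base centre [ 0.6247 -0.3384]
grey [403 144  24   8  41] [413.5854 147.5854] [ 0.6649 -0.3494  0.0285]
grey [387 156  44  43 526] [407.116  170.7034] [ 0.6061 -0.3322  0.0285]
black [397 134  40  19 341] [418.3724 142.566 ] [ 0.676  -0.3595  0.037 ] 1.3465837800278047 [0.027  0.0944]
black [385 200  28  12 118] [398.1695 205.8814] [ 0.5167 -0.3067  0.037 ] 1.2725351202888884 [0.0109 0.0688]
2.5 [0.4682 0.0183 0.359 ] 0.04865953541118554 [-0.2197 -0.0833  1.9383 -0.0001  1.2853  0.4531]
(array([175. , -44.8,  99. ]), array([ 0.001, -0.   ,  0.001]))
```

View pics/jig8.png

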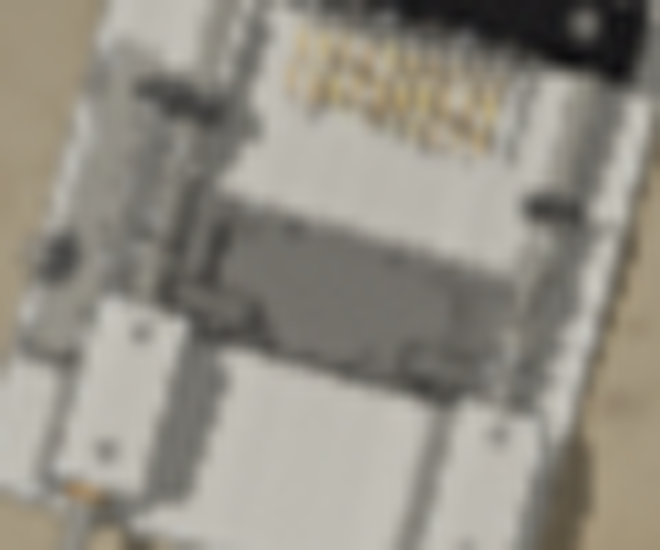

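The crop shows the pocket centred at about px (409.5,171), which agrees with the network and with the bar + 92 mm estimate, giving roughly (0.606, -0.333). Now I'll go above the plug and recheck.

```bash
python3 -m jog '[[[110,175,-45,99,0,0,0],[110,175,-45,99,0,0,0],[110,175,-45,99,0,0,0],[110,175,-45,99,0,0,0],[110,175,-45,99,0,0,0],[110,175,-45,99,0,0,0],[110,175,-45,99,0,0,0],[110,175,-45,99,0,0,0]]]'
python3 - <<'E'
from h import *
p=cv2.imread("pics/top0.png")
g=cv2.GaussianBlur(cv2.cvtColor(p,cv2.COLOR_BGR2GRAY),(0,0),.7)[120:225,365:455]
L=cv2.createLineSegmentDetector(cv2.LSD_REFINE_ADV).detect(g)[0][:,0]
for a in sorted(L,key=lambda a:-np.hypot(a[2]-a[0],a[3]-a[1]))[:16]:
    q=[at_z("top",(a[i]+365,a[i+1]+120),.014)[:2] for i in (0,2)];d=q[1]-q[0];t=np.arctan2(d[1],d[0])
    print(np.linalg.norm(d),(t+.25+np.pi/4)%(np.pi/2)-np.pi/4-.25,a[:4]+[365,120,365,120])
for c in ("top","scene"):
    q,_=capture(c);cv2.imwrite(f"pics/{c}1.png",q[...,::-1])
s=sense();print(s["time"],s["tool_pos"],s["grip_width"]);print(delta([.5423,.183,.1755],-.674))
a=cv2.imread("pics/scene1.png");cv2.imwrite("pics/s1c.png",cv2.resize(a[190:310,170:310],None,fx=5,fy=5,interpolation=cv2.INTER_CUBIC))
E
```

```text
time: 3.3
tool_pos: [0.542, 0.1799, 0.2613]
tcp_rot: [[0.625, 0.781, 0.002], [0.781, -0.625, 0.0], [0.002, 0.002, -1.0]]
force: [0.3, -0.5, 0.1]
grip_width: 0.0489
finger_force: 0.0
0.09754785701648697 -0.2781506707972161 [420.7611 215.1477 383.4442 204.5058]
0.09532299126310148 -0.2840146545320392 [432.9831 152.3667 396.8559 141.9412]
0.07338557536420184 -0.2678103618140164 [387.5316 200.2911 415.6603 207.9963]
0.07208434427168899 -0.27391174761364834 [397.1804 162.0293 424.6379 169.6818]
0.07020160836977116 -0.27806463943800175 [433.5283 155.3967 426.4211 181.7526]
0.05883477632236379 -0.25226980922365194 [389.5648 192.3871 412.1767 198.2016]
0.050240355050315086 -0.3041680966129441 [411.9697 132.8191 393.0934 126.9772]
0.05023321054097765 -0.2587221740171044 [391.6274 128.3807 386.8315 147.1827]
0.0476992908089742 -0.2840085208159424 [416.9725 181.5389 398.8239 176.2752]
0.040544783961242 -0.28146443870364335 [429.4593 181.898  433.6166 166.668 ]
0.03950644112876343 -0.25387290600241497 [423.4577 199.4559 427.1126 184.4328]
0.039510898683030586 -0.27204671920753576 [432.2606 185.3983 428.3391 200.3534]
0.03768181598329083 -0.381922023768027 [398.7111 133.5541 412.513  139.0113]
0.03565957204980187 -0.2422301438169271 [412.0701 197.8799 415.2296 184.2831]
0.035702157634128304 -0.24956041187507172 [390.3065 189.2975 393.6052 175.7419]
0.03262933319743741 -0.21031644407127548 [386.0494 173.211  383.5175 185.7045]
3.4 [0.5419 0.18   0.2611] 0.04863183048460884
(array([ 2.5, -1.7, 85.6]), array([ 0.002, -0.001, -0.001]))
```

View pics/s1c.png

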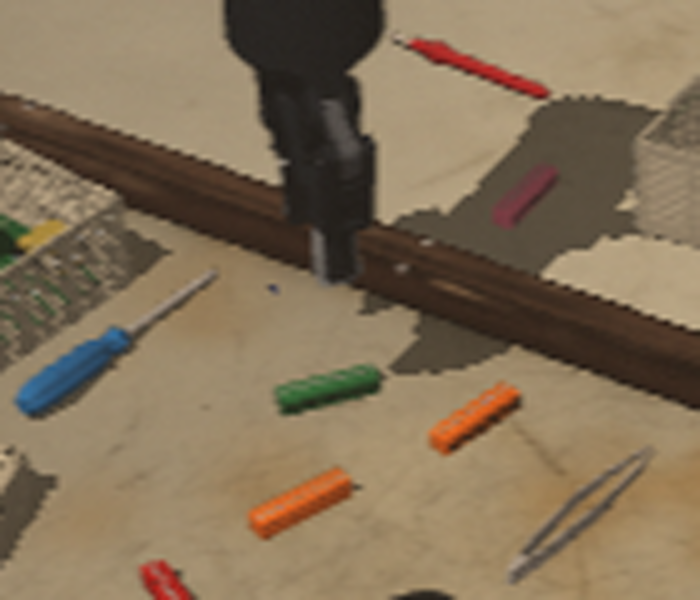

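The scene crop shows the open gripper above the green plug, with the plug at crop (328,389) and nothing between the fingers and it. I'll descend and then measure before closing.

```bash
python3 -m jog '[[[110,2.5,-1.7,45,0.002,0,0],[110,2.5,-1.7,80,0.002,0,0],[110,2.5,-1.7,86,0.002,0,0],[110,2.5,-1.7,86,0.002,0,0],[110,2.5,-1.7,86,0.002,0,0]]]'
python3 -c "
from h import *
print(delta([.5423,.183,.1755],-.674))"
```

```text
time: 3.9
tool_pos: [0.5428, 0.1838, 0.1755]
tcp_rot: [[0.624, 0.782, 0.001], [0.782, -0.624, 0.002], [0.002, 0.0, -1.0]]
force: [-0.0, 0.3, 0.7]
grip_width: 0.0484
finger_force: 0.0
(array([-0.9,  0.1, -0. ]), array([ 0.   , -0.002,  0.   ]))
```

```bash
python3 -m jog '[[[255,-0.9,0,0,0,0,0],[255,-0.9,0,0,0,0,0],[255,-0.9,0,0,0,0,0],[255,-0.9,0,0,0,0,0],[255,-0.9,0,0,0,0,0],[255,-0.9,0,0,0,0,0],[255,-0.9,0,0,0,0,0],[255,-0.9,0,0,0,0,0]]]'
python3 -m jog '[[[255,0,0,-30,0,0,0],[255,0,0,-80,0,0,0],[255,0,0,-125,0,0,0],[255,0,0,-125,0,0,0],[255,0,0,-125,0,0,0],[255,0,0,-125,0,0,0]]]'
python3 - <<'E'
from h import *
s=sense();print(s["qpos"])
for c in ("scene","top"):
    q,_=capture(c);cv2.imwrite(f"pics/{c}2.png",q[...,::-1])
    px=proj(c,np.array(s["tool_pos"])+[0,0,-.166]);print(c,px)
    if c=="scene":
        u,v=map(int,px);cv2.imwrite("pics/s2c.png",cv2.resize(q[v-40:v+40,u-50:u+50,::-1],None,fx=7,fy=7,interpolation=cv2.INTER_CUBIC))
    hsv=cv2.cvtColor(q,cv2.COLOR_RGB2HSV);m=((hsv[...,0]>45)&(hsv[...,0]<90)&(hsv[...,1]>70))
    vv,uu=np.mgrid[:420,:560];m&=(np.hypot(uu-px[0],vv-px[1])<22)
    k=np.argwhere(m)[:,::-1];print(len(k),k.mean(0),at_z(c,k.mean(0),s["tool_pos"][2]-.1695))
# target over pocket
print(delta([.6059,-.3332,.30],-.27))
E
```

```text
time: 4.7
tool_pos: [0.542, 0.1834, 0.175]
tcp_rot: [[0.623, 0.782, 0.0], [0.782, -0.623, 0.001], [0.001, -0.001, -1.0]]
force: [-1.2, -0.5, 6.0]
grip_width: 0.01
finger_force: 61.0
time: 5.3
tool_pos: [0.5408, 0.1831, 0.2971]
tcp_rot: [[0.623, 0.782, -0.005], [0.782, -0.623, 0.001], [-0.002, -0.004, -1.0]]
force: [0.3, -0.5, -0.3]
grip_width: 0.0101
finger_force: 60.2
[0.1146 0.2547 1.7077 0.0015 1.1837 0.787 ]
scene [232.5865 227.4311]
42 [230.9048 228.881 ] [0.5439 0.1862 0.1276]
top [195.5439 191.8989]
0 [nan nan] [nan nan nan]
(array([-363.1,  372.8,   -4.2]), array([-0.005,  0.002, -0.403]))<stdin>:10: RuntimeWarning: Mean of empty slice.
  ret = um.true_divide(
```

View pics/s2c.png

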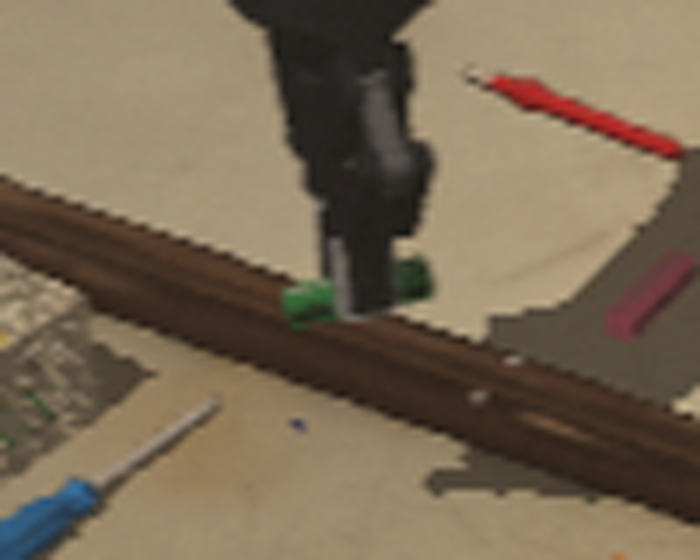

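The plug is held square and roughly centred between the pads, at crop (360,290). Moving it over the pocket.

```bash
python3 -m jog '[[[255,-363,373,-20,-0.005,0.002,-0.403],[255,-363,373,-20,-0.005,0.002,-0.403],[255,-363,373,-20,-0.005,0.002,-0.403],[255,-363,373,-20,-0.005,0.002,-0.403],[255,-363,373,-20,-0.005,0.002,-0.403],[255,-363,373,-20,-0.005,0.002,-0.403],[255,-363,373,-20,-0.005,0.002,-0.403],[255,-363,373,-20,-0.005,0.002,-0.403],[255,-363,373,-20,-0.005,0.002,-0.403],[255,-363,373,-20,-0.005,0.002,-0.403],[255,-363,373,-20,-0.005,0.002,-0.403],[255,-363,373,-20,-0.005,0.002,-0.403]]]'
python3 -c "
from h import *
print(delta([.6059,-.3332,.24],-.27))"
```

```text
time: 6.6
tool_pos: [0.6061, -0.3373, 0.3161]
tcp_rot: [[0.271, 0.963, 0.002], [0.963, -0.271, 0.001], [0.001, 0.002, -1.0]]
force: [-0.7, 1.8, -0.5]
grip_width: 0.0097
finger_force: 60.2
(array([ 3.8, -1.4, 76.1]), array([ 0.002, -0.001, -0.005]))
```

```bash
python3 -m jog '[[[255,3.8,-1.4,50,0.002,-0.001,-0.005],[255,3.8,-1.4,86,0.002,-0.001,-0.005],[255,3.8,-1.4,86,0.002,-0.001,-0.005],[255,3.8,-1.4,86,0.002,-0.001,-0.005]]]'
python3 - <<'E'
from h import *
s=sense();print(s["tool_pos"],delta([.6059,-.3332,.23],-.27))
o=[]
for c in ("scene","top"):
    q,_=capture(c);q=q[...,::-1].copy();cv2.imwrite(f"pics/{c}3.png",q)
    px=proj(c,[.606,-.333,.035]);u,v=map(int,px)
    k=cv2.resize(q[v-35:v+25,u-38:u+38],None,fx=5,fy=8 if 0 else 5,interpolation=cv2.INTER_CUBIC);o.append(k)
    hsv=cv2.cvtColor(q,cv2.COLOR_BGR2HSV);m=((hsv[...,0]>45)&(hsv[...,0]<90)&(hsv[...,1]>70))
    vv,uu=np.mgrid[:420,:560];p2=proj(c,np.array(s["tool_pos"])-[0,0,.1675]);m&=(np.hypot(uu-p2[0],vv-p2[1])<22)
    k=np.argwhere(m)[:,::-1];print(c,p2,len(k),k.mean(0),k.min(0),k.max(0))
    t=np.array([np.cos(-.27),np.sin(-.27)]);n=np.array([-t[1],t[0]])
    for a in (-26,26): print(proj(c,np.r_[np.array(s["tool_pos"])[:2]+n*a/1000,s["tool_pos"][2]-.1675]))
cv2.imwrite("pics/c3.png",np.hstack(o))
E
```

```text
time: 7.0
tool_pos: [0.6067, -0.3281, 0.2311]
tcp_rot: [[0.261, 0.965, -0.001], [0.965, -0.261, 0.002], [0.002, -0.001, -1.0]]
force: [0.0, -0.2, 0.3]
grip_width: 0.0099
finger_force: 60.2
[ 0.6067 -0.3281  0.2311] (array([-5.2,  0.5,  1.1]), array([-0.001, -0.002,  0.006]))
scene [307.8998 159.5383] 20 [304.2 161.2] [302 158] [306 164]
[313.4447 156.8477]
[302.2607 162.2746]<stdin>:10: RuntimeWarning: Mean of empty slice.
  ret = um.true_divide(
Traceback (most recent call last):
ValueError: zero-size array to reduction operation minimum which has no identity
```

```bash
python3 -m jog '[[[255,-5.2,0.5,0,-0.001,-0.002,0.006],[255,-5.2,0.5,0,-0.001,-0.002,0.006],[255,-5.2,0.5,0,-0.001,-0.002,0.006],[255,-5.2,0.5,0,-0.001,-0.002,0.006]]]'
python3 - <<'E'
from h import *
s=sense();print(s["tool_pos"],delta([.6059,-.3332,.23],-.27))
c="scene";q,_=capture(c);q=q[...,::-1].copy();cv2.imwrite("pics/scene4.png",q)
px=proj(c,[.606,-.333,.035]);u,v=map(int,px);print(u,v)
cv2.imwrite("pics/c4.png",cv2.resize(q[v-35:v+25,u-40:u+40],None,fx=10,fy=10,interpolation=cv2.INTER_CUBIC))
E
```

```text
time: 7.5
tool_pos: [0.6061, -0.3344, 0.2325]
tcp_rot: [[0.268, 0.963, 0.003], [0.963, -0.268, -0.002], [-0.002, 0.003, -1.0]]
force: [-0.2, 0.1, 0.2]
grip_width: 0.0103
finger_force: 60.2
[ 0.6061 -0.3344  0.2325] (array([ 1.1, -0.5,  2.5]), array([ 0.003,  0.002, -0.001]))
308 166
```

View pics/c4.png

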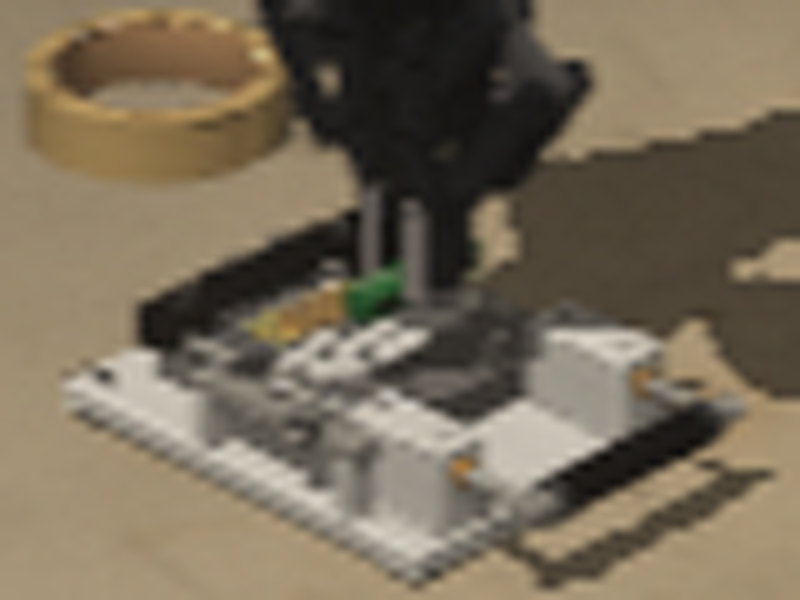

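The scene crop shows the plug level over the jig, at crop (375,290). I'll descend to just above the walls and average the noisy pose.

```bash
python3 -m jog '[[[255,0.6,0,7,0,0,0],[255,0.6,0,14,0,0,0],[255,0.6,0,14,0,0,0],[255,0.6,0,14,0,0,0]]]'
cat >> h.py <<'E'
def avg(target,yaw,n=8):
    import station,h
    L=[];F=[];S=[]
    for i in range(n):
        capture("top");a=delta(target,yaw);s=sense();L.append(np.r_[a[0],a[1]*1000]);F.append(s["force"]);S.append(s["tool_pos"])
    print("pos",np.mean(S,0),"std",np.std(S,0),"delta",np.mean(L,0),"F",np.mean(F,0),"grip",s["grip_width"],"t",s["time"])
E
python3 -c "
from h import *
avg([.6059,-.3332,.2035],-.27)"
```

```text
time: 7.95
tool_pos: [0.606, -0.3335, 0.2172]
tcp_rot: [[0.268, 0.964, 0.001], [0.964, -0.268, -0.001], [-0.001, 0.001, -1.0]]
force: [0.7, -0.8, 0.1]
grip_width: 0.0104
finger_force: 60.2
pos [ 0.6063 -0.3338  0.2182] std [0.     0.0001 0.0002] delta [ 0.4625 -0.575  14.675   2.875   1.125  -1.    ] F [-0.0343 -0.2039 -0.0524] grip 0.009534285054226977 t 8.35
```

```bash
python3 -m jog '[[[255,0.4,-0.5,2,0.003,0.001,-0.001],[255,0.4,-0.5,4,0.003,0.001,-0.001],[255,0.4,-0.5,6,0.003,0.001,-0.001],[255,0.4,-0.5,7,0.003,0.001,-0.001],[255,0.4,-0.5,8,0.003,0.001,-0.001],[255,0.4,-0.5,8,0.003,0.001,-0.001]]]'
python3 -c "
from h import *
avg([.6059,-.3332,.2035],-.27,4)"
```

```text
time: 8.95
tool_pos: [0.6058, -0.3332, 0.2098]
tcp_rot: [[0.267, 0.964, -0.001], [0.964, -0.267, 0.0], [-0.0, -0.001, -1.0]]
force: [0.2, 0.2, 0.2]
grip_width: 0.0105
finger_force: 60.2
pos [ 0.6059 -0.3332  0.21  ] std [0.     0.     0.0001] delta [ 0.     0.     6.525 -0.5    0.     0.   ] F [ 0.4524  0.1959 -0.2877] grip 0.00955865393906817 t 9.15
```

```bash
python3 -m jog '[[[255,0,0,1.5,0,0,0],[255,0,0,3,0,0,0],[255,0,0,4,0,0,0],[255,0,0,4,0,0,0]]]'
python3 -m jog '[[[255,0,0,1,0,0,0],[255,0,0,1.5,0,0,0],[255,0,0,1.5,0,0,0]]]'
python3 -c "
from h import *
avg([.6059,-.3332,.2035],-.27,4)"
```

```text
time: 9.55
tool_pos: [0.6058, -0.3331, 0.2057]
tcp_rot: [[0.267, 0.964, -0.001], [0.964, -0.267, 0.0], [-0.0, -0.001, -1.0]]
force: [-0.5, -0.3, 0.4]
grip_width: 0.0095
finger_force: 60.2
time: 9.85
tool_pos: [0.606, -0.3332, 0.2052]
tcp_rot: [[0.267, 0.964, -0.001], [0.964, -0.267, -0.0], [-0.0, -0.001, -1.0]]
force: [-2.1, 1.5, 4.2]
grip_width: 0.0103
finger_force: 60.8
pos [ 0.606  -0.3332  0.2052] std [0. 0. 0.] delta [ 0.   -0.1   1.7  -0.25  0.    0.  ] F [-2.9716  1.4629  5.1988] grip 0.009920775087966922 t 10.05
```

Contact came about 1.8 mm early, with the reaction towards the bar. The plug is on the pins-side lead-in, so I'll shift towards the bar (tool -y).

```bash
python3 -m jog '[[[255,0,-1,-0.5,0,0,0],[255,0,-1.2,0,0,0,0],[255,0,-1.2,0,0,0,0]]]'
python3 -c "
from h import *
avg([.6059,-.3332,.2035],-.27,2)"
python3 -m jog '[[[255,0,0,1,0,0,0],[255,0,0,1.5,0,0,0],[255,0,0,1.5,0,0,0]]]'
python3 -c "
from h import *
avg([.6059,-.3332,.2035],-.27,3)"
```

```text
time: 10.35
tool_pos: [0.6045, -0.3328, 0.2039]
tcp_rot: [[0.267, 0.964, -0.001], [0.964, -0.267, 0.0], [-0.0, -0.001, -1.0]]
force: [0.0, 0.0, -0.2]
grip_width: 0.0103
finger_force: 60.2
pos [ 0.6046 -0.3328  0.204 ] std [0.     0.     0.0001] delta [ 0.   1.4  0.5 -1.   0.   0. ] F [ 0.4793 -0.1329 -1.0739] grip 0.0098504772945949 t 10.45
time: 10.75
tool_pos: [0.6048, -0.3329, 0.2036]
tcp_rot: [[0.267, 0.964, -0.001], [0.964, -0.267, -0.0], [-0.0, -0.001, -1.0]]
force: [-1.9, 1.6, 4.4]
grip_width: 0.0102
finger_force: 60.8
pos [ 0.6048 -0.3329  0.2035] std [0. 0. 0.] delta [ 0.      1.2     0.0333 -1.      0.      0.    ] F [-2.2126  0.7725  4.9919] grip 0.009826073183743242 t 10.9
```

```bash
python3 -m jog '[[[255,0,-0.8,-0.5,0,0,0],[255,0,-1,0,0,0,0],[255,0,-1,0.8,0,0,0],[255,0,-1,0.8,0,0,0]]]'
python3 -c "
from h import *
avg([.6059,-.3332,.2035],-.27,3)"
```

```text
time: 11.3
tool_pos: [0.6041, -0.3327, 0.2035]
tcp_rot: [[0.267, 0.964, 0.0], [0.964, -0.267, -0.001], [-0.001, 0.0, -1.0]]
force: [-2.1, 1.9, 9.1]
grip_width: 0.0102
finger_force: 61.2
pos [ 0.6041 -0.3327  0.2035] std [0. 0. 0.] delta [0.  1.9 0.  0.  1.  0. ] F [-2.3319  3.0968  8.6744] grip 0.009898147791427378 t 11.45
```

It has reached the floor: z is steady at the nominal seat while the push rises. I'll relieve the push, open, retreat and look.

```bash
python3 -m jog '[[[255,0,0,-1.5,0,0,0],[255,0,0,-1.5,0,0,0],[125,0,0,-1.5,0,0,0],[125,0,0,-1.5,0,0,0],[125,0,0,-1.5,0,0,0],[125,0,0,-1.5,0,0,0],[125,0,0,-1.5,0,0,0],[125,0,0,-1.5,0,0,0]]]'
python3 -m jog '[[[125,0,0,-20,0,0,0],[125,0,0,-60,0,0,0],[125,0,0,-100,0,0,0],[125,-100,-120,-120,0,0,0],[125,-100,-120,-120,0,0,0],[125,-100,-120,-120,0,0,0],[125,-100,-120,-120,0,0,0],[125,-100,-120,-120,0,0,0]]]'
python3 - <<'E'
from h import *
s=sense();print(s["tool_pos"])
q,d=capture("top");q=q[...,::-1].copy();cv2.imwrite("pics/top5.png",q);np.save("top5.npy",d)
cv2.imwrite("pics/t5.png",cv2.resize(q[130:215,370:450],None,fx=7,fy=7,interpolation=cv2.INTER_CUBIC))
hsv=cv2.cvtColor(q,cv2.COLOR_BGR2HSV);m=(hsv[...,0]>45)&(hsv[...,0]<90)&(hsv[...,1]>70);m[:,:370]=0;m[:,450:]=0;m[:130]=0;m[215:]=0
k=np.argwhere(m)[:,::-1];P=np.array([at_z("top",a,.0395)[:2] for a in k]);w,V=np.linalg.eigh(np.cov(P.T))
Z=cloud("top",d)[...,2]
print(len(k),P.mean(0),np.arctan2(V[1,1],V[0,1])-np.pi/2,np.sqrt(12*w),np.median(Z[m]))
# slope of height along plug
t=V[:,1];a=(P-P.mean(0))@t;b=(P-P.mean(0))@V[:,0];print(np.linalg.lstsq(np.c_[a,b,np.ones(len(a))],Z[m],rcond=None)[0])
for n,z in (("pointer",.04),("mark",.04),("pull_bar",.034),("plug_center",.034),("plug_holes",.034),("pocket",.0285)):
    for r in landmark_of("top",n)[:3]: print(n,np.array(r["location"]),r["confidence"],at_z("top",r["location"],z))
E
```

```text
time: 12.25
tool_pos: [0.6038, -0.3326, 0.2037]
tcp_rot: [[0.267, 0.964, -0.001], [0.964, -0.267, -0.0], [-0.0, -0.001, -1.0]]
force: [-0.0, 0.4, 0.6]
grip_width: 0.0436
finger_force: 0.0
time: 13.05
tool_pos: [0.4604, -0.3978, 0.3244]
tcp_rot: [[0.269, 0.963, 0.0], [0.963, -0.269, -0.001], [-0.001, 0.0, -1.0]]
force: [0.4, -0.2, 0.6]
grip_width: 0.0435
finger_force: 0.0
[ 0.4604 -0.3978  0.3244]
70 [ 0.6038 -0.3296] -0.2868996045765042 [0.0116 0.0532] 0.04071024435355086
[-0.0313 -0.4645  0.0405]
pointer [389.1 152. ] 0.57 [ 0.6515 -0.2853  0.04  ]
pointer [193.7 148.6] 0.5 [0.6593 0.203  0.04  ]
mark [382.5 168.6] 0.57 [ 0.6096 -0.2683  0.04  ]
mark [198.3 258.8] 0.47 [0.3848 0.1881 0.04  ]
pull_bar [396.9 209.8] 0.7 [ 0.5072 -0.304   0.034 ]
plug_center [139. 206.] 0.62 [0.5156 0.3385 0.034 ]
plug_center [406.3 168.4] 0.55 [ 0.6111 -0.329   0.034 ]
plug_center [280.6 196.9] 0.52 [ 0.539  -0.0145  0.034 ]
plug_holes [207.1 229.7] 0.62 [0.4568 0.168  0.034 ]
plug_holes [279.7 198.6] 0.6 [ 0.5347 -0.0123  0.034 ]
plug_holes [168.9 207.2] 0.5 [0.5127 0.2638 0.034 ]
pocket [405.5 170.8] 0.57 [ 0.6059 -0.3282  0.0285]
```

View pics/t5.png

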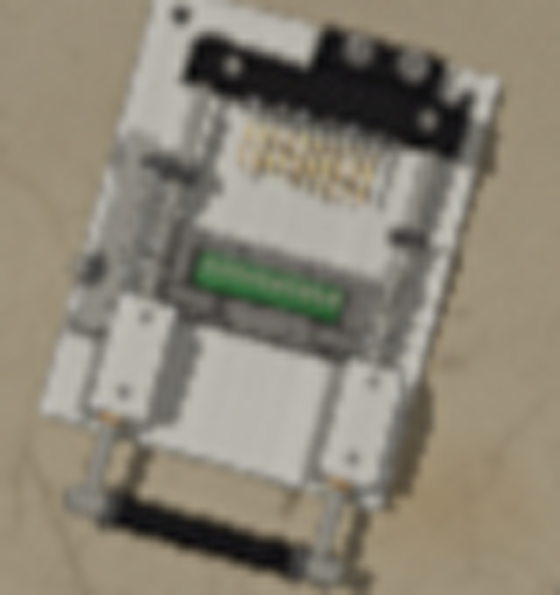

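The plug sits in the pocket, at crop (268,287), parallel to it. I'll average several frames to check its height and tilt, and to locate the bar, pointer and marker.

Run:
```python
from h import *
A=[];D=[]
for i in range(12):
    q,d=capture("top");A.append(q[...,::-1].astype(float));D.append(np.where(d>0,d,np.nan))
q=np.mean(A,0).astype(np.uint8);d=np.nanmedian(D,0);np.save("avgd.npy",d);cv2.imwrite("pics/avg.png",q)
hsv=cv2.cvtColor(q,cv2.COLOR_BGR2HSV);m=(hsv[...,0]>45)&(hsv[...,0]<90)&(hsv[...,1]>70);m[:,:370]=0;m[:,450:]=0;m[:130]=0;m[215:]=0
X=cloud("top",d);P=X[m];o=P[:,:2].mean(0);t=np.array([np.cos(.27),-np.sin(.27)]);n=np.array([-t[1],t[0]])
a=(P[:,:2]-o)@n;b=(P[:,:2]-o)@t
print(len(P),o,"a",a.min(),a.max(),"b",b.min(),b.max(),"z",np.percentile(P[:,2],[10,50,90]))
co,res,_,_=np.linalg.lstsq(np.c_[a,b,np.ones(len(a))],P[:,2],rcond=None);print(co)
for lo in np.arange(-.03,.03,.01): print(lo,np.median(P[(a>=lo)&(a<lo+.01),2]),end=' ')
print()
R=X.reshape(-1,3);ok=(np.abs((R[:,:2]-o)@t)<.11)&(np.abs((R[:,:2]-o)@n)<.08)
C=q.reshape(-1,3)[ok];R=R[ok];u=(R[:,:2]-o)@n;w=(R[:,:2]-o)@t
# height profile along jig y through the plug, and bar profile along x
for lo in np.arange(-.052,.05,.004):
    k=(abs(w)<.005)&(u>=lo)&(u<lo+.004);print('%d:%.1f'%(lo*1000+2,1000*np.median(R[k,2])) if k.any() else '-',end=' ')
print()
for lo in np.arange(-.11,.06,.003):
    k=(abs(u)<.015)&(w>=lo)&(w<lo+.003);print('%.0f:%.1f'%(lo*1000+1.5,1000*np.median(R[k,2])) if k.any() else '-',end=' ')
print()
dark=(C.sum(1)<150)&(R[:,2]>.025)&(w<-.07);print("bar",dark.sum(),R[dark].mean(0),u[dark].mean(),w[dark].mean(),u[dark].min(),u[dark].max(),R[dark,2].max())
print(delta([.5,-.3,.3],-.27))
```

```text
70 [ 0.6042 -0.3279] a -0.02787445242993183 0.022487009936830928 b -0.0038063115260246892 0.0069037769813839935 z [0.0375 0.0405 0.042 ]
[-0.0272  0.2649  0.0401]
-0.03 0.0410053204875932 -0.019999999999999997 0.04074809477726937 -0.009999999999999995 0.04043906293302768 6.938893903907228e-18 0.04073602812562671 0.010000000000000009 0.04021858555517954 0.02000000000000001 0.03996668031718742 
-50:35.7 -46:37.9 -42:39.8 -38:40.2 -34:36.2 -30:40.0 -26:40.3 -22:40.9 -18:40.5 -14:41.0 -10:40.5 -6:40.5 -2:40.5 1:40.2 5:40.5 9:40.2 13:40.9 17:40.4 21:38.7 25:38.3 29:38.9 33:37.5 37:37.2 41:13.9 45:40.6 49:40.2 
-108:0.8 -106:0.8 -102:0.8 -99:0.7 -96:2.8 -93:20.6 -90:42.1 -87:41.5 -84:39.4 -81:36.3 -78:0.6 -75:0.9 -72:1.1 -69:1.3 -66:1.0 -63:1.3 -60:2.3 -57:13.9 -54:14.3 -51:14.1 -48:13.6 -45:13.9 -42:14.5 -39:14.3 -36:14.4 -33:13.6 -30:14.3 -27:13.7 -24:14.1 -21:14.5 -18:13.9 -15:14.1 -12:26.8 -9:30.0 -6:29.7 -3:35.3 -0:40.7 3:41.0 6:40.8 9:40.4 12:29.6 15:29.7 18:30.0 21:14.7 24:14.0 27:14.2 30:14.0 33:14.0 36:14.6 39:14.3 42:14.1 45:14.6 48:14.8 51:14.3 54:15.3 57:15.2 60:16.9 
bar 194 [ 0.5083 -0.3289  0.2147] -0.026578201652332507 -0.09208677545246263 -0.07799673856444381 0.028407301982427406 0.48483191641697465
(array([103.8,  11.3,  23.8]), array([-0.001,  0.   , -0.   ]))
```

The plug top is about 10.9 mm above the floor and flat, so it is seated. Now to the bar, which in the arm's own frame is at the seated position minus 92 mm along the jig's x: about (0.515, -0.308).

```bash
python3 -m jog '[[[165,100,28,40,0,0,0],[165,100,28,74,0,0,0],[165,100,28,74,0,0,0],[165,100,28,74,0,0,0],[165,100,28,74,0,0,0],[165,100,28,74,0,0,0],[165,100,28,74,0,0,0]]]'
python3 -c "
from h import *
avg([.5151,-.3080,.190],-.27,4)"
```

```text
time: 14.7
tool_pos: [0.5151, -0.3096, 0.2515]
tcp_rot: [[0.268, 0.963, 0.002], [0.963, -0.268, -0.002], [-0.002, 0.002, -1.0]]
force: [1.7, -0.3, 0.0]
grip_width: 0.03
finger_force: 0.0
pos [ 0.515  -0.3091  0.2508] std [0.     0.0003 0.0003] delta [ 1.125 -0.275 60.8    1.     1.25  -1.   ] F [-0.0066 -0.2269  0.1026] grip 0.030353334569890145 t 14.9
```

```bash
python3 -m jog '[[[165,1,0,20,0,0,0],[165,1,0,35,0,0,0],[165,1,0,45,0,0,0],[165,1,0,53,0,0,0],[165,1,0,58,0,0,0],[165,1,0,61,0,0,0],[165,1,0,61,0,0,0],[165,1,0,61,0,0,0]]]'
python3 -c "
from h import *
avg([.5151,-.3080,.190],-.27,3)"
```

```text
time: 15.7
tool_pos: [0.5156, -0.3073, 0.1892]
tcp_rot: [[0.267, 0.964, 0.0], [0.964, -0.267, -0.001], [-0.001, 0.0, -1.0]]
force: [-0.1, 0.7, 1.3]
grip_width: 0.0306
finger_force: 0.0
pos [ 0.5156 -0.3073  0.1893] std [0. 0. 0.] delta [-0.8333 -0.2667 -0.7     0.      1.      0.    ] F [-0.0805  0.4204 -0.3346] grip 0.030377769975350636 t 15.85
```

```bash
python3 -m jog '[[[255,0,0,0,0,0,0],[255,0,0,0,0,0,0],[255,0,0,0,0,0,0],[255,0,0,0,0,0,0],[255,0,0,0,0,0,0],[255,0,0,0,0,0,0]]]'
python3 - <<'E'
from h import *
avg([.5151,-.3080,.190],-.27,6)
A=[]
for c in ("top","scene"):
    q,_=capture(c);cv2.imwrite(f"pics/{c}6.png",q[...,::-1])
    for n in ("pointer","mark"):
        for r in landmark_of(c,n)[:2]: print(c,n,np.array(r["location"]),r["confidence"],at_z(c,r["location"],.04))
E
```

```text
time: 16.45
tool_pos: [0.5153, -0.3072, 0.1892]
tcp_rot: [[0.267, 0.964, -0.001], [0.964, -0.267, -0.0], [-0.0, -0.001, -1.0]]
force: [-3.3, 0.6, 5.2]
grip_width: 0.012
finger_force: 58.5
pos [ 0.5153 -0.3072  0.1892] std [0. 0. 0.] delta [-0.8167  0.     -0.8    -1.      0.      0.    ] F [-2.9929  1.1584  5.7564] grip 0.012346562900651649 t 16.75
top pointer [389.3 150.4] 0.97 [ 0.6555 -0.2858  0.04  ]
top mark [386.3 169.2] 0.46 [ 0.6081 -0.2777  0.04  ]
scene pointer [290.9 169.8] 0.87 [ 0.6422 -0.2797  0.04  ]
scene pointer [264.7 203.5] 0.71 [ 0.6087 -0.0675  0.04  ]
```

The bar is gripped at home. Drawing it to about 34 mm in small steps.

```bash
python3 -m jog '[[[255,0,-3,0,0,0,0],[255,0,-6,0,0,0,0],[255,0,-10,0,0,0,0],[255,0,-14,0,0,0,0],[255,0,-18,0,0,0,0],[255,0,-22,0,0,0,0],[255,0,-26,0,0,0,0],[255,0,-29,0,0,0,0],[255,0,-32,0,0,0,0],[255,0,-34,0,0,0,0],[255,0,-34,0,0,0,0],[255,0,-34,0,0,0,0]]]'
python3 - <<'E'
from h import *
avg([.5153,-.3072,.1892],-.27,4)
A=[]
for i in range(6): A.append(capture("top")[0][...,::-1].astype(float))
q=np.mean(A,0).astype(np.uint8);cv2.imwrite("pics/top7.png",q)
for n in ("pointer","mark"):
    for r in landmark_of("top",n)[:2]: print(n,np.array(r["location"]),r["confidence"],at_z("top",r["location"],.04))
s,_=capture("scene");s=s[...,::-1].copy();cv2.imwrite("pics/scene7.png",s)
for n in ("pointer","mark"):
    for r in landmark_of("scene",n)[:2]: print(n,np.array(r["location"]),r["confidence"],at_z("scene",r["location"],.04))
a=cv2.resize(q[145:187,375:405],None,fx=14,fy=14,interpolation=cv2.INTER_CUBIC)
b=cv2.resize(s[155:197,272:298],None,fx=14,fy=14,interpolation=cv2.INTER_CUBIC)
cv2.imwrite("pics/pm7.png",np.hstack([a,b]))
E
```

```text
time: 18.25
tool_pos: [0.4831, -0.298, 0.1892]
tcp_rot: [[0.267, 0.964, 0.002], [0.964, -0.267, -0.001], [-0.0, 0.003, -1.0]]
force: [7.8, 1.6, 0.7]
grip_width: 0.012
finger_force: 58.4
pos [ 0.4832 -0.298   0.1893] std [0. 0. 0.] delta [-0.325 33.4    0.15   3.     0.     0.   ] F [6.7246 0.8038 0.6766] grip 0.011750630658607698 t 18.45
pointer [381.6 164.3] 0.95 [ 0.6204 -0.2662  0.04  ]
pointer [407.4 171.2] 0.71 [ 0.6032 -0.3302  0.04  ]
mark [387.  170.1] 0.48 [ 0.6059 -0.2794  0.04  ]
mark [198.9 260.4] 0.23 [0.3809 0.1866 0.04  ]
pointer [295.7 170.6] 0.67 [ 0.6262 -0.2825  0.04  ]
```

View pics/pm7.png

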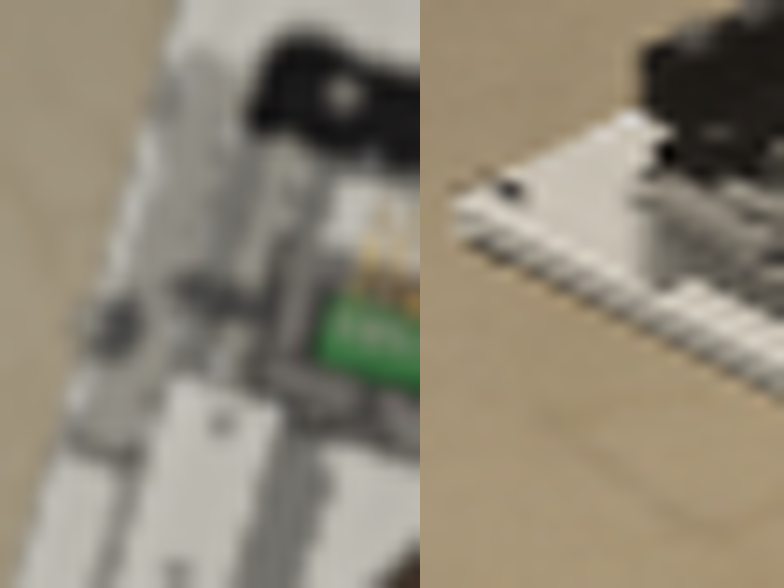

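The left panel shows the pointer blade at crop (210,295) and the marker saddle at (118,325). They are about 9–10 mm apart along the jig's x, so the setting is around 43 mm of travel. I'll go 5 mm further and measure with blob centroids.

```bash
python3 -m jog '[[[255,0,-2,0,0,0,0],[255,0,-4,0,0,0,0],[255,0,-5,0,0,0,0],[255,0,-5,0,0,0,0],[255,0,-5,0,0,0,0]]]'
cat > pm.py <<'E'
from h import *
def run(tag):
    q=np.mean([capture("top")[0][...,::-1].astype(float) for i in range(6)],0)
    cv2.imwrite(f"pics/top{tag}.png",q.astype(np.uint8));ana(q)
def ana(q):
    t=np.array([np.cos(.27),-np.sin(.27)]);n=np.array([-t[1],t[0]]);o=np.array([.6038,-.3326])
    # rectify to jig axes at z=.04, 0.25 mm/px: rows = -x (down), cols = -y (right)
    W,H=160,320;f=.00025;c0=o+n*.080+t*.055
    src=np.float32([[0,0],[W,0],[0,H],[W,H]]);dst=np.float32([proj("top",np.r_[c0-n*a*f-t*b*f,.04]) for a,b in src])
    M=cv2.getPerspectiveTransform(src,dst);r=cv2.warpPerspective(np.clip(q,0,255).astype(np.uint8),M,(W,H),flags=cv2.INTER_CUBIC|cv2.WARP_INVERSE_MAP)
    g=cv2.cvtColor(r,cv2.COLOR_BGR2GRAY);return r,g
E
python3 - <<'E'
from pm import *
avg([.5153,-.3072,.1892],-.27,3)
run("8")
out=[]
for f in ("avg","top7","top8"):
    r,g=ana(cv2.imread(f"pics/{f}.png"));out.append(r);print(f)
    n,l,s,c=cv2.connectedComponentsWithStats((g<95).astype(np.uint8))
    for i in range(1,n):
        if 60<s[i,4]<3000: print(s[i],c[i],"wc",np.average(np.argwhere(l==i)[:,0],weights=100-g[l==i].astype(float)))
cv2.imwrite("pics/rect.png",cv2.resize(np.hstack(out),None,fx=1.6,fy=1.6))
E
```

```text
time: 19.5
tool_pos: [0.4787, -0.2967, 0.1893]
tcp_rot: [[0.267, 0.964, 0.004], [0.964, -0.267, -0.001], [-0.0, 0.004, -1.0]]
force: [8.9, 0.7, -1.7]
grip_width: 0.012
finger_force: 58.4
pos [ 0.4787 -0.2967  0.1893] std [0. 0. 0.] delta [-0.4 38.1  0.2  4.   0.  -1. ] F [ 9.2783  0.9084 -1.1155] grip 0.012321003004178717 t 19.65
avg
[  98   75   62   36 1567] [132.4231  90.8028] wc 91.17616963064296
[ 56 238  29  43 895] [ 69.981  259.8771] wc 259.479111973519
top7
[ 101  204   59   36 1524] [131.6555 219.8209] wc 220.01678516228748
[ 57 239  27  41 805] [ 70.1081 259.8745] wc 259.5189822020708
top8
[ 100  219   60   43 1410] [133.1787 240.127 ] wc 240.6431274078151
[ 58 239  25  41 798] [ 70.0827 259.8521] wc 259.54429686430234
```

View pics/rect.png

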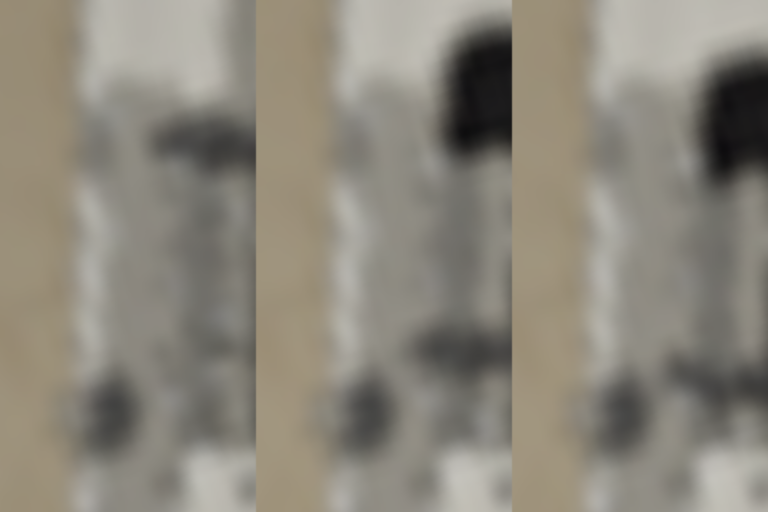

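Run:
```python
from pm import *
for f,tr in (("avg",0),("top7",33.4),("top8",38.1)):
    r,g=ana(cv2.imread(f"pics/{f}.png"));g=255-g.astype(float)
    def cen(lo,hi,col):
        w=g[lo:hi,col:col+6].mean(1);b=np.percentile(w,30);w=np.clip(w-b-15,0,None);return (w*np.arange(lo,hi)).sum()/max(w.sum(),1e-6),w.max()
    pc=91+tr*4
    print(f);print(" pointer",[ "%d:%.1f(%.0f)"%(c,cen(int(pc-28),int(pc+22),c)[0]-tr*4,cen(int(pc-28),int(pc+22),c)[1]) for c in range(84,156,6)])
    print(" mark",["%d:%.1f(%.0f)"%(c,*cen(230,285,c)) for c in range(48,108,6)])
# raw pixels around (gray) in latest
q=cv2.cvtColor(cv2.imread("pics/top8.png"),cv2.COLOR_BGR2GRAY);print(q[160:175,376:400])
q=cv2.cvtColor(cv2.imread("pics/avg.png"),cv2.COLOR_BGR2GRAY);print(q[146:175,376:400])
```

```text
avg
 pointer ['84:0.0(0)', '90:88.8(6)', '96:88.9(22)', '102:88.1(30)', '108:87.1(35)', '114:87.3(27)', '120:89.5(20)', '126:92.5(18)', '132:92.6(21)', '138:91.4(25)', '144:91.4(26)', '150:93.0(28)']
 mark ['48:0.0(0)', '54:272.0(4)', '60:260.7(5)', '66:257.5(7)', '72:257.3(9)', '78:257.8(10)', '84:256.5(5)', '90:0.0(0)', '96:0.0(0)', '102:0.0(0)']
top7
 pointer ['84:110.8(4)', '90:-133.6(0)', '96:84.7(12)', '102:84.5(20)', '108:84.0(23)', '114:84.2(20)', '120:85.4(13)', '126:88.3(11)', '132:88.2(15)', '138:86.8(27)', '144:86.4(34)', '150:86.3(31)']
 mark ['48:0.0(0)', '54:272.2(5)', '60:261.0(5)', '66:258.1(7)', '72:257.6(9)', '78:257.9(10)', '84:256.6(5)', '90:0.0(0)', '96:230.9(5)', '102:232.6(14)']
top8
 pointer ['84:101.7(8)', '90:-152.4(0)', '96:79.8(18)', '102:79.7(32)', '108:81.7(27)', '114:84.2(19)', '120:88.4(13)', '126:91.7(13)', '132:91.3(17)', '138:88.5(26)', '144:87.9(38)', '150:88.8(33)']
 mark ['48:0.0(0)', '54:272.3(4)', '60:260.7(4)', '66:258.2(6)', '72:257.9(9)', '78:257.7(9)', '84:252.8(0)', '90:237.4(6)', '96:236.2(29)', '102:235.7(38)']
[[146 143 144 145 145 144
[... 3720 characters left out ...]
47 145 137 128 121  93  71  77 112 136 135 119 111 121 129 114  92
   84 103  91  63  83 107]
 [146 146 145 141 128 105  81  73  90 125 136 127 112 102 116 129 105  86
   87  97  77  58  82  96]
 [145 144 146 144 130 118  97  96 115 135 135 117 106 101 121 130  94  72
   83  85  70  57  67  81]
 [144 144 146 146 147 146 128 127 133 137 133 124 123 110 119 121  83  73
   94  98  91  79  73  72]
 [143 144 145 148 162 152 139 138 137 131 133 161 169 148 139 126  95  75
   88  95  99  98  97  92]
 [143 144 144 150 168 146 137 138 134 120 131 179 186 177 171 162 142 116
  106  80  80  89  97  99]
 [144 144 143 140 145 135 137 138 136 133 147 181 187 178 155 154 170 170
  158  96  75  86  82  84]]
```

Run:
```python
from pm import *
I={f:cv2.imread(f"pics/{f}.png").astype(np.float32) for f in ("avg","top7","top8")}
G={f:cv2.cvtColor(v,cv2.COLOR_BGR2GRAY) for f,v in I.items()}
for f in G: G[f]*=140/np.median(G[f][100:130,340:370])
# head travel: template of head corner from avg, matched at subpixel by upsampling
up=10
def U(g,y0,y1,x0,x1): return cv2.resize(g[y0:y1,x0:x1],None,fx=up,fy=up,interpolation=cv2.INTER_CUBIC)
b=G["avg"]
T=U((b<75).astype(np.float32)*0+np.minimum(b,90),131,150,396,414)
for f in ("top7","top8"):
    R=cv2.matchTemplate(U(np.minimum(G[f],90),128,185,380,416),T,cv2.TM_CCOEFF_NORMED);_,mx,_,l=cv2.minMaxLoc(R)
    dx,dy=(l[0]/up+380-396),(l[1]/up+128-131);p0=at_z("top",(405,140),.045);p1=at_z("top",(405+dx,140+dy),.045);print(f,mx,dx,dy,np.hypot(*(p1-p0)[:2])*1000)
out=[]
rect=lambda g:ana(np.repeat(g[...,None],3,2))[1].astype(float)
h=rect(b)
for f,tr in (("top7",33.4),("top8",38.1)):
    D=h-rect(G[f]);pc=int(88+tr*4)
    print(f)
    for c in range(78,156,6):
        w=np.clip(D[pc-30:pc+25,c:c+6].mean(1)-8,0,None);print("%d:%.1f(%.0f)"%(c,(w*np.arange(pc-30,pc+25)).sum()/max(w.sum(),1e-6),w.max()),end=' ')
    print();D=-D;out.append(np.clip(128-D,0,255))
D=rect(G["top8"])-h
print("home tip")
for c in range(78,156,6):
    w=np.clip(D[60:120,c:c+6].mean(1)-8,0,None);print("%d:%.1f(%.0f)"%(c,(w*np.arange(60,120)).sum()/max(w.sum(),1e-6),w.max()),end=' ')
```

```text
top7 0.9802823066711426 -3.6999999999999886 12.400000000000006 32.694871446581345
top8 0.9918369054794312 -4.0 14.099999999999994 37.01908423789802
top7
78:0.0(0) 84:222.4(1) 90:219.4(8) 96:215.8(16) 102:215.8(32) 108:217.0(41) 114:218.7(37) 120:221.4(29) 126:224.6(38) 132:224.5(47) 138:222.9(48) 144:220.4(40) 150:219.5(28) 
top8
78:0.0(0) 84:236.5(0) 90:235.5(12) 96:234.4(24) 102:233.7(31) 108:235.4(30) 114:237.5(32) 120:239.5(35) 126:240.8(37) 132:240.3(37) 138:239.6(48) 144:240.9(58) 150:242.3(53) 
home tip
78:0.0(0) 84:0.0(0) 90:87.8(14) 96:88.2(34) 102:89.1(47) 108:89.8(36) 114:92.3(4) 120:0.0(0) 126:0.0(0) 132:0.0(0) 138:0.0(0) 144:0.0(0) 150:0.0(0)
```

```bash
python3 -m jog '[[[255,0,-1.5,0,0,0,0],[255,0,-3,0,0,0,0],[255,0,-4,0,0,0,0],[255,0,-4.3,0,0,0,0],[255,0,-4.3,0,0,0,0],[255,0,-4.3,0,0,0,0]]]'
python3 - <<'E'
from pm import *
avg([.5153,-.3072,.1892],-.27,3)
run("9")
G={f:cv2.cvtColor(cv2.imread(f"pics/{f}.png").astype(np.float32),cv2.COLOR_BGR2GRAY) for f in ("avg","top8","top9")}
for f in G: G[f]*=140/np.median(G[f][100:130,340:370])
rect=lambda g:ana(np.repeat(g[...,None],3,2))[1].astype(float)
h=rect(G["avg"])
for f,pc in (("top8",240),("top9",257)):
    D=h-rect(G[f]);print(f)
    for c in range(84,156,6):
        w=np.clip(D[pc-32:pc+28,c:c+6].mean(1)-8,0,None);print("%d:%.1f(%.0f)"%(c,(w*np.arange(pc-32,pc+28)).sum()/max(w.sum(),1e-6),w.max()),end=' ')
    print()
b=G["avg"];up=10
U=lambda g,y0,y1,x0,x1: cv2.resize(np.minimum(g,90)[y0:y1,x0:x1],None,fx=up,fy=up,interpolation=cv2.INTER_CUBIC)
T=U(b,131,150,396,414);R=cv2.matchTemplate(U(G["top9"],128,185,380,416),T,cv2.TM_CCOEFF_NORMED);_,mx,_,l=cv2.minMaxLoc(R)
d=np.array([l[0]/up+380-396,l[1]/up+128-131]);print("head",mx,d,np.hypot(*(at_z("top",np.array([405,140])+d,.045)-at_z("top",(405,140),.045))[:2])*1000)
r,_=ana(cv2.imread("pics/top9.png"));r=r[180:300]
raw=cv2.imread("pics/top9.png")[155:180,372:402]
cv2.imwrite("pics/r9.png",np.hstack([cv2.resize(r,(480,360),interpolation=cv2.INTER_CUBIC),cv2.resize(raw,(300,360)[0:2] and (310,360),interpolation=cv2.INTER_NEAREST)]))
E
```

```text
time: 20.55
tool_pos: [0.4748, -0.2956, 0.1893]
tcp_rot: [[0.267, 0.964, 0.005], [0.964, -0.267, -0.002], [-0.0, 0.005, -1.0]]
force: [11.2, 0.8, -2.1]
grip_width: 0.0119
finger_force: 58.4
pos [ 0.4748 -0.2955  0.1893] std [0. 0. 0.] delta [-0.4333 42.1     0.3     5.      0.     -1.    ] F [10.9975  1.0764 -3.0338] grip 0.012340783630974912 t 20.7
top8
84:236.5(0) 90:235.5(12) 96:234.4(24) 102:233.7(31) 108:235.4(30) 114:237.5(32) 120:239.5(35) 126:240.8(37) 132:240.3(37) 138:239.6(48) 144:240.9(58) 150:242.3(53) 
top9
84:0.0(0) 90:250.5(17) 96:251.1(35) 102:250.8(43) 108:250.2(41) 114:251.3(31) 120:253.0(23) 126:251.5(24) 132:250.1(30) 138:251.4(40) 144:252.7(48) 150:253.4(45) 
head 0.9804657101631165 [-4.5 15.6] 41.00218043117368
```

View pics/r9.png

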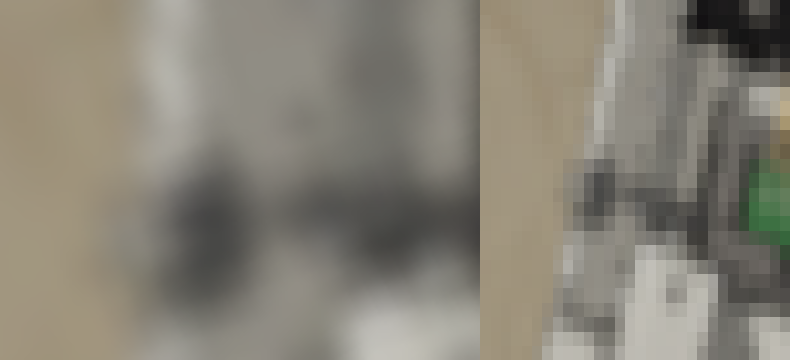

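The pointer row now stands at about y=210 in the left panel and the marker at about y=232, so roughly 1.6–2 mm is left. I'll advance 1.3 mm and check the saddle's height for parallax.

```bash
python3 -m jog '[[[255,0,-0.7,0,0,0,0],[255,0,-1.3,0,0,0,0],[255,0,-1.3,0,0,0,0],[255,0,-1.3,0,0,0,0],[255,0,-1.3,0,0,0,0]]]'
python3 - <<'E'
from pm import *
avg([.5153,-.3072,.1892],-.27,2)
run("10")
Z=cloud("top",np.load("avgd.npy"))[...,2]*1000;print(np.round(Z[163:173,378:394],0).astype(int));print(np.round(Z[148:158,386:400],0).astype(int))
G={f:cv2.cvtColor(cv2.imread(f"pics/{f}.png").astype(np.float32),cv2.COLOR_BGR2GRAY) for f in ("avg","top9","top10")}
for f in G: G[f]*=140/np.median(G[f][100:130,340:370])
rect=lambda g:ana(np.repeat(g[...,None],3,2))[1].astype(float)
h=rect(G["avg"])
for f,pc in (("top9",252),("top10",257)):
    D=h-rect(G[f]);print(f)
    for c in range(84,156,6):
        w=np.clip(D[pc-32:pc+28,c:c+6].mean(1)-8,0,None);print("%d:%.1f(%.0f)"%(c,(w*np.arange(pc-32,pc+28)).sum()/max(w.sum(),1e-6),w.max()),end=' ')
    print()
for n in ("pointer","mark"):
    for r in landmark_of("top",n)[:2]: print(n,np.array(r["location"]),r["confidence"])
E
```

```text
time: 21.5
tool_pos: [0.4736, -0.2952, 0.1893]
tcp_rot: [[0.267, 0.964, 0.005], [0.964, -0.267, -0.002], [-0.0, 0.005, -1.0]]
force: [11.4, 1.5, -2.6]
grip_width: 0.0122
finger_force: 58.4
pos [ 0.4736 -0.2952  0.1893] std [0. 0. 0.] delta [-0.4  43.4   0.35  5.    0.   -1.  ] F [11.6391  0.7934 -2.4835] grip 0.012003780931908199 t 21.6
[[ 1  1  2 -1  7 13 39 39 40 40 41 13 15 13 37 41]
 [ 0  1  2  0 13 15 39 41 41 40 39 15 14 37 41 37]
 [ 2  0  0  0 14 14 40 40 40 41 40 13 14 34 39 39]
 [ 3  1 38  1 38 42 42 40 39 40 41 12 13 37 40 37]
 [ 0  0 40 41 43 41 40 40 41 40 14 14 38 38 37 23]
 [ 2  2 39 41 44 42 44 42 41 40 14 13 13 38 38 38]
 [ 1  2  0 35 42 43 43 41 39 41 12 15 38 40 39 36]
 [-1  1  7 36 41 42 41 41 41 15 15 40 38 36 36 30]
 [ 0  2 13 16 42 40 41 41 40 11 15 14 39 41 25 34]
 [ 2  1 14 14 41 40 42 41 40 45 46 45 37 38 41 40]]
[[ 2 15 39 41 17 13 16 17 14 14 39 38 37 15]
 [ 9 12 41 39 42 40 38 15 14 14 38 38 15 14]
 [13 31 40 41 38 40 39 16 14 14 36 39 13 15]
 [19 35 40 40 40 38 39 14 14 37 39 37 15 14]
 [24 40 42 42 41 43 42 42 41 38 38 38 13 14]
 [17 41 40 42 41 42 42 43 42 43 41 41 14 13]
 [15 41 40 39 42 41 13 43 43 41 43 41 38 13]
 [36 42 40 40 41 39 12 33 35 38 41 43 14 14]
 [40 40 40 39 40 15 13 37 40 39 32 38 12 14]
 [39 39 40 39 41 13 15 13 38 39 41 14 15 14]]
top9
84:0.0(0) 90:250.5(17) 96:251.1(35) 102:250.8(43) 108:250.2(41) 114:251.3(31) 120:253.0(23) 126:251.5(24) 132:250.1(30) 138:251.4(40) 144:252.7(48) 150:253.4(45) 
top10
84:253.1(2) 90:254.7(18) 96:255.4(36) 102:255.0(47) 108:254.8(43) 114:257.0(32) 120:258.9(33) 126:258.0(32) 132:256.1(33) 138:257.8(36) 144:258.3(40) 150:259.2(38) 
pointer [384.1 165. ] 0.85
mark [385.8 168.2] 0.43
```

```bash
python3 -m jog '[[[255,0,-0.3,0,0,0,0],[255,0,-0.5,0,0,0,0],[255,0,-0.5,0,0,0,0],[255,0,-0.5,0,0,0,0],[255,0,-0.5,0,0,0,0]]]'
python3 - <<'E'
from pm import *
avg([.5153,-.3072,.1892],-.27,2)
run("11")
t=np.array([np.cos(.27),-np.sin(.27)]);n=np.array([-t[1],t[0]]);c0=np.array([.6038,-.3326])+n*.080+t*.055
print("screw row",-(at_z("top",(380.3,167),.038)[:2]-c0)@t/.00025)
G={f:cv2.cvtColor(cv2.imread(f"pics/{f}.png").astype(np.float32),cv2.COLOR_BGR2GRAY) for f in ("avg","top11")}
for f in G: G[f]*=140/np.median(G[f][100:130,340:370])
rect=lambda g:ana(np.repeat(g[...,None],3,2))[1].astype(float)
h=rect(G["avg"]);D=h-rect(G["top11"]);pc=258
for c in range(84,156,6):
    w=np.clip(D[pc-32:pc+28,c:c+6].mean(1)-8,0,None);print("%d:%.1f(%.0f)"%(c,(w*np.arange(pc-32,pc+28)).sum()/max(w.sum(),1e-6),w.max()),end=' ')
print()
for c in range(54,96,6):
    w=np.clip(132-h[225:290,c:c+6].mean(1)-8,0,None);print("M%d:%.1f(%.0f)"%(c,(w*np.arange(225,290)).sum()/max(w.sum(),1e-6),w.max()),end=' ')
m=(D>15)&(np.arange(320)[:,None]>0);print("plug moved?")
q=cv2.imread("pics/top11.png");hs=cv2.cvtColor(q,cv2.COLOR_BGR2HSV)
for f in ("avg","top11"):
    hs=cv2.cvtColor(cv2.imread(f"pics/{f}.png"),cv2.COLOR_BGR2HSV);k=(hs[...,0]>45)&(hs[...,0]<90)&(hs[...,1]>70);k[:,:370]=0;k[:,450:]=0;k[:130]=0;k[215:]=0;print(f,k.sum(),np.argwhere(k).mean(0))
E
```

```text
time: 22.5
tool_pos: [0.4732, -0.295, 0.1893]
tcp_rot: [[0.267, 0.964, 0.005], [0.964, -0.267, -0.002], [-0.0, 0.005, -1.0]]
force: [12.8, 1.2, -4.2]
grip_width: 0.0124
finger_force: 58.4
pos [ 0.4732 -0.2951  0.1893] std [0. 0. 0.] delta [-0.4  43.8   0.35  5.5   0.   -1.  ] F [12.8743  0.8745 -3.9141] grip 0.012202374442632655 t 22.6
screw row 254.87352009799528
84:253.5(2) 90:255.1(19) 96:255.9(36) 102:256.1(44) 108:257.0(39) 114:259.1(35) 120:260.5(34) 126:259.2(32) 132:257.2(37) 138:259.9(46) 144:260.2(48) 150:260.2(40) 
M54:264.3(32) M60:262.0(47) M66:259.8(57) M72:257.9(56) M78:257.8(42) M84:257.1(22) M90:253.2(0) plug moved?
avg 70 [170.8143 406.4714]
top11 71 [171.2394 406.7042]
```

The pointer tip (row 256) and the marker's index (row about 257.5) now agree to within about 0.4 mm, just short of the mark. The bar is still held, so I'm handing in.

```bash
python3 -c "
from station import *
print(sign_off())"
```

```text
the job is handed in; nothing more can be done
None
```

The plug is seated flat in the pocket with its wire-entry holes towards the bar, and the bar is still held with the pointer an estimated 0.4 mm short of the setting marker; I handed the job in at about 22.6 s, with no verdict shown.

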